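# Hang a bangle at the dust hood and hold the extraction gate open

## Robot

A 6-joint arm with a two-finger parallel gripper is mounted at the origin on the work surface. World frame = base frame: x ahead of the robot, y to its left, z up, the work surface at z = 0. Lengths are in m, angles in rad, forces in N, time in s.
With the tool pointing down it reaches from about 0.4 to 0.825 m from the base axis. Payload 7 kg.
Tool frame: the origin (TCP) lies between the finger pads; the fingertips stand 8 mm ahead of it and the grasp point (between the pads) lies 11 mm behind it (arm.finger_overhang is the distance from the TCP to the fingertips, in m); z points along the fingers, y is the line along which they close (so a half turn about z gives the same grasp; the last joint's range is limited). The gripper opens to 88 mm and grips with 3 to 60 N. Pads are 19 mm wide; open, the fingers measure 130 mm over their backs; the gripper's body (78 mm by 193 mm) begins 47 mm behind the grasp point.
Start: joints at [-1.029, 0.359, 0.012, 0, -1.224, -0.288], TCP at [0.169, -0.653, 0.235] pointing down, gripper open.
Joint ranges: [-3.07, 3.07], [-1.43, 2.12], [-1.02, 1.25], [-3.03, 1.67], [-3.05, -0], [-3.03, 3.03]. Speed limits (rad/s): [2.39, 2.39, 3.01, 3.14, 3.14, 3.14].

## Interface

Orientations are given as [roll, pitch, yaw] about the fixed x, y, z axes, in that order (R = Rz(yaw) Ry(pitch) Rx(roll)).
In Python, from station import arm gives the robot as it stands.
- The arm moves only by the tool move_arm, never from a script. Its argument "rows" is text: rows parted by semicolons, each of 7 numbers parted by spaces: the turn, a rotation vector about the tool's x, y, z in degrees, then the shift along the tool's x, y, z in m, then the finger opening in m, from 0 to 0.0876. A call has 1 to 8 rows; each row shifts and turns the commanded pose from where the row before left it, along the tool's axes as they then stand; what a row does not reach is not made up. A row lasts 1/8 s, in which the tool goes at most 62.5 mm and 10.7 degrees, less where a joint would pass 70% of its speed; a pose out of reach is approached as far as the arm can. A call is refused whole if a number of a shift passes 0.0625 or a number of a turn 10.7, either way. A call with a gripper value outside its range is refused whole. The fingers move at their own pace and stop on an object; "squeeze" is the grip in N (left out, the last holds). Time passes only in rows, so rows that do not move let the fingers close. It gives the time, the measured TCP pose, the force, the opening and the grip force at its end, in the units of the state.
- arm.get_state(): the state, without advancing time (a new reading comes with each control period).
- arm.grab_frame(name): name is "scene" or "top" or "wrist"; returns (picture, depth): 480x640x3 uint8, blue, green, red; 480x640 float32, m along the optical axis (not along the pixel's ray), 0 where there is no reading.
- arm.camera_model(name): a dict with "mtx" (3x3 intrinsics, pixels), "camera_from_world" (4x4, takes a point from world to camera coordinates); the wrist camera has in their place "mount" (4x4, takes a point from camera to tool coordinates, whose origin is the TCP and whose axes are the flange's). Camera axes: x right, y down, z forward; pixel columns grow to the right and rows downward; lengths in m; the calibration is good to about 2 mm. The wrist camera is an equidistant fisheye: a pixel r from the principal point sees the ray r / f radians off the axis. A picture is of the moment at which its call begins: read the wrist's pose just before it. camera_model takes no time and is no camera call.
- arm.job_done(): hands the job in; it is judged then, once.
The state is a dict: "t": time; "q": joint angles; "qd": joint speeds; "joint_efforts": joint torques, N m; "eef_pos": TCP position; "ee_rot": TCP orientation; "force": force on the tool from outside, world axes, zero at the start; "moment": the same for the moment, N m; "width": finger opening in m; "gripper_force": force on a finger pad.
Only numpy, scipy, OpenCV 4.12 (cv2) and the standard library are available. Lean on these libraries where they do the work, as an engineer would, in place of code of your own. Each camera call takes 0.05 s, during which the arm holds its last target. There are 200 camera calls.

## Task

Hang the lavender jade bangle from the wooden rack over the bar of the blue dust hood and let it hang there freely. Then, to draw the grinding dust off it, pull the hood's self-closing suction gate out by its handle until the black pointer stands at the red marker, and keep it there: finish while still holding the gate at the marker. Do not drop the bangle, do not shift the marker, and leave the other bangles and the things on the bench where they are.

Things in the scene. Friction and masses are not known exactly. Their poses are not given: they have to be found in the camera images.
- lavender_bangle: Lavender (purple) jade ring to hang: outside diameter 76 mm, inside 58 mm (9 mm of stone), 12 mm wide along its axis, 60 to 100 g. Origin at the ring's centre, y along its axis. It stands on edge in one of the rack's three pockets (varies), its top 38 mm above the origin, all above 15 mm below the origin free. Taken at the very top by 8 mm of the fingertips, across its width, its hole stays clear.
- green_bangle: Dark green jade ring of the same size in another pocket; leave it. Axes as for the lavender one.
- white_bangle: Cream-white jade ring of the same size in another pocket; leave it. Axes as for the lavender one.
- rack: Fixed wooden rack, 112 mm (its x) by 196 mm (its y), 45 mm high, origin at the centre of its underside. Three pockets in a row along its y, 60 mm apart, each holding one ring with the ring's axis along the rack's y.
- hood: Fixed blue slot hood. Origin on the table under its front face, which looks along its -x. Box: x 0 to 120, y -185 to 85 mm, 250 mm high. From its +y end an 80 mm aluminium duct bends down through the suction gate into the table: gate body x -5 to 125, y 112 to 228 mm, 91 mm high, guide rails to x -120 mm.
- bar_mid (a point): On the axis of the hanging bar: level steel bar, 12 mm diameter, 165 mm above the table, along the hood's x. Axes as the hood's. The face is 80 mm to +x of this point, the free end 65 mm to -x; its last 10 mm bend up by 10 mm (top 16 mm above the bar's axis). A ring hung on it has its centre 23 mm below this point's height and its axis along the hood's x.
- gate_slide (a joint): How far the gate's slide is pulled out, m: 0 closed (start), end stop at 0.075; it moves along the hood's -x. A spring pulls it shut: about 7 N when closed, rising by 1.2 N per 10 mm. It closes by itself when let go.
- gate_grip (a point): Centre of the gate's handle: level black grip bar, 14 mm thick, 60 mm long along the hood's y, 122 mm above the table, on two uprights (38 mm either side) on the steel slide plate, whose top is 41 mm lower. Moves with the slide. Free above, in front and behind: closed, it stands 65 mm in front of the gate body. Axes as the hood's.
- gate_pointer (a point): Tip of the black pointer on the slide, over the ruled guide rail at the outer (+y) side of the gate. Moves with the slide; axes as the hood's.
- gate_mark (a point): Centre of the red marker clamped on that guide rail, 10 mm wide along the hood's x; 30 to 55 mm to the hood's -x of the closed pointer (varies). Axes as the hood's. The pointer is at the marker when both have the same x in the hood's axes. Not to be moved.
- felt_wheel: Cream felt polishing wheel lying flat, 60 mm diameter, 22 mm high, origin under its centre; a bystander.
- paste_jar: White paste jar with a green lid, 54 mm diameter, 50 mm high, origin under its centre; a bystander.
- spanner: Steel spanner lying flat, 150 mm long along its x; a bystander.
- brush: Brush lying flat, 160 mm long along its x; a bystander.
- carved_finial: Pale rose carved stone finial standing upright, 48 mm diameter, 56 mm high, origin under its centre; a bystander.
There are look-alikes about, which are no part of the job. What is shaped like the lavender_bangle but orange or yellow is not meant.

How it is judged:
On the way, in this order (a step that is already met when the one before it is completed fails the run):
1. the lavender bangle hangs freely on the hood's bar (x of lavender_bangle in the frame of bar_mid between -0.06 and 0.076 m and y of lavender_bangle in the frame of bar_mid between -0.01 and 0.01 m and z of lavender_bangle in the frame of bar_mid between -0.029 and -0.017 m and angle between the y axis of lavender_bangle and the x axis of hood, either way round below 0.5 rad and contact force between lavender_bangle and the arm below 0.1 N and contact force between lavender_bangle and the fingers below 0.1 N and linear speed of lavender_bangle below 0.08 m/s), for 0.3 s.
2. the fingers hold the gate with its pointer at the red marker (x of gate_pointer in the frame of gate_mark between -0.005 and 0.005 m and velocity of joint gate_slide between -0.02 and 0.02 m/s and contact force between the fingers and gate_slide above 3 N), for 0.5 s.
At the end, for the whole second after the job is handed in: The bangle hangs still and untouched on the bar (centre 17 to 29 mm below its axis, within 10 mm sideways, x -60 to 76 mm from bar_mid, 0.5 rad). The fingers hold the steady slide with over 3 N, pointer within 5 mm of the marker. Marker moved under 6 mm, bystanders under 30 mm (all of step 1 and all of step 2 and distance of each of green_bangle, white_bangle, felt_wheel, paste_jar, spanner, brush, carved_finial from where it was at the start of the episode below 0.03 m and distance of gate_mark from where it was at the start of the episode below 0.006 m); the arm keeps its last pose, push and grip.
It fails at once if the lavender bangle is dropped (its centre comes below 40 mm) (height (world z) of lavender_bangle below 0.04 m).
It fails at once if another bangle or a bystander is moved by more than 30 mm (distance of any of green_bangle, white_bangle, felt_wheel, paste_jar, spanner, brush, carved_finial from where it was at the start of the episode above 0.03 m).
It fails at once if the red marker is shifted by more than 6 mm (distance of gate_mark from where it was at the start of the episode above 0.006 m).
It also fails if it takes over 54 s, if anything falls off the work surface, if the arm or the gripper's body presses on something with over 40 N, if the wrist force passes 120 N, or if a joint passes its speed limit or range.

## Working session

There is one attempt and no reset: what is moved stays moved. The work goes in short steps, Python scripts to look and compute and a tool call to move; the robot and the scene stay as the last step left them, time stands still between calls to the robot, and variables do not carry over. Pictures are saved under pics/ and viewed, at most 10 in all, crops included, and the job is handed in when it is done.

Besides the shell and the picture viewer there is one more tool, called after "Emit:" by a JSON object that holds its "api" and its "payload". move_arm: Moves the arm, as the interface text tells. Its arguments: {"type":"object","properties":{"rows":{"type":"string"},"squeeze":{"type":"number"}},"required":["rows"]}

```bash
ls; mkdir -p pics; cat > h.py <<'E'
import numpy as np, cv2
from station import arm
def cloud(name):
    img,d=arm.grab_frame(name); c=arm.camera_model(name)
    K=np.array(c["mtx"]); T=np.linalg.inv(np.array(c["camera_from_world"]))
    v,u=np.mgrid[:480,:640]
    P=np.stack([(u-K[0,2])/K[0,0]*d,(v-K[1,2])/K[1,1]*d,d,np.ones_like(d)],-1)@T.T
    P=P[...,:3]; P[d==0]=np.nan
    return img,P
E
python3 - <<'E'
from h import *
for n in("scene","top"):
    img,P=cloud(n); cv2.imwrite(f"pics/{n}.png",img); np.savez(f"{n}.npz",img=img,P=P)
    print(n,np.linalg.inv(np.array(arm.camera_model(n)["camera_from_world"])).round(2).tolist())
print(arm.get_state())
E
```

```text
pics
scene [[-0.52, 0.47, -0.72, 1.42], [0.86, 0.27, -0.44, 0.6], [-0.01, -0.84, -0.54, 0.81], [0.0, 0.0, 0.0, 1.0]]
top [[0.02, -1.0, 0.09, 0.41], [-1.0, -0.02, -0.02, 0.07], [0.02, -0.09, -1.0, 1.22], [0.0, 0.0, 0.0, 1.0]]
{'t': 0.1, 'q': array([-1.02889686e+00,  3.59307555e-01,  1.11899606e-02, -3.50645318e-04,
       -1.22408695e+00, -2.88124756e-01]), 'qd': array([-3.93074223e-05, -1.74888679e-03,  1.38541608e-03,  2.00448296e-03,
        1.22694560e-03, -9.39051563e-04]), 'joint_efforts': array([-1.72790085e-03, -5.84164488e+01,  2.93750203e+01,  7.01548666e+00,
        1.02288093e-02, -6.65445964e-05]), 'eef_pos': array([ 0.16937268, -0.65298186,  0.23373094]), 'ee_rot': array([ 3.14014881e+00, -8.41314806e-05, -2.88793727e+00]), 'force': array([ 0.09320548,  1.01462361, -0.66043763]), 'moment': array([-0.01560171,  0.0329393 , -0.02032086]), 'gripper_force': 0.0, 'width': 0.08762655012498327}
```

View pics/scene.png

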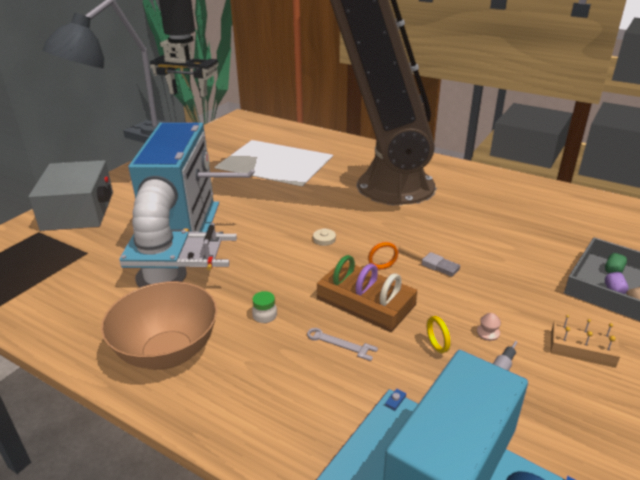

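View pics/top.png

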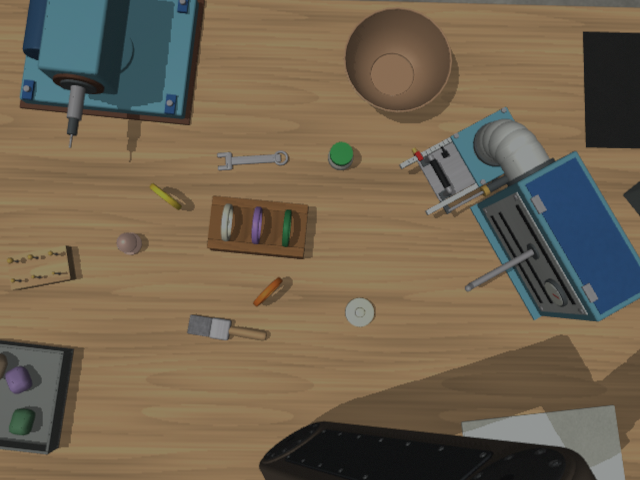

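The lavender ring is in the middle pocket at top (258,225). The bar runs (530,253) to (470,288), the handle is near (440,172), and the red marker near (419,156).

```bash
python3 - <<'E'
from h import *
z=np.load("top.npz"); img,P=z["img"],z["P"]
s=np.load("scene.npz"); si,SP=s["img"],s["P"]
def stat(n,Q): print(n,len(Q),np.nanmedian(Q,0).round(4),np.nanmin(Q,0).round(4),np.nanmax(Q,0).round(4))
for nm,I,C,box in(("top",img,P,(200,205,300,250)),("scene",si,SP,(350,255,385,300))):
    h=cv2.cvtColor(I,cv2.COLOR_BGR2HSV); m=(h[...,0]>120)&(h[...,0]<150)&(h[...,1]>50)
    b=np.zeros_like(m); b[box[1]:box[3],box[0]:box[2]]=1; Q=C[m&b]; Q=Q[Q[:,2]>.03]
    stat("lav "+nm,Q)
    xy=Q[:,:2]-Q[:,:2].mean(0); w,v=np.linalg.eigh(xy.T@xy); print("plane dir",v[:,1],np.degrees(np.arctan2(*v[::-1,1])))
# bar
Q=P[240:300,455:540].reshape(-1,3); Q=Q[(Q[:,2]>.155)&(Q[:,2]<.19)]
stat("bar",Q); l=cv2.fitLine(Q[:,:2].astype(np.float32),cv2.DIST_HUBER,0,.01,.01).ravel(); print("bar line",l,np.degrees(np.arctan2(l[1],l[0])))
t=(Q[:,:2]-l[2:])@l[:2]; print("ends",l[2:]+t.min()*l[:2],l[2:]+t.max()*l[:2])
# hood top
h=cv2.cvtColor(img,cv2.COLOR_BGR2HSV)
m=(P[...,2]>.235)&(P[...,2]<.265); m[:100]=0;m[330:]=0;m[:,:460]=0
Q=P[m]; stat("top",Q); print(cv2.minAreaRect(Q[:,:2].astype(np.float32)))
# handle
Q=P[140:215,410:480].reshape(-1,3); Q=Q[(Q[:,2]>.118)&(Q[:,2]<.14)]; stat("handle",Q); print(cv2.minAreaRect(Q[:,:2].astype(np.float32)))
for nm,I,C,box in(("top",img,P,(400,140,440,180)),("scene",si,SP,(195,245,240,280))):
    hh=cv2.cvtColor(I,cv2.COLOR_BGR2HSV); m=((hh[...,0]<8)|(hh[...,0]>172))&(hh[...,1]>140)
    b=np.zeros_like(m); b[box[1]:box[3],box[0]:box[2]]=1; stat("mark "+nm,C[m&b])
c=cv2.resize(img[130:225,395:515],None,fx=6,fy=6,interpolation=cv2.INTER_CUBIC); 
cv2.imwrite("pics/gate.png",c)
E
```

```text
lav top 283 [0.5392 0.1757 0.0889] [0.5049 0.1689 0.0302] [0.5758 0.1848 0.1017]
plane dir [-0.99637462  0.08507414] 175.11971182345872
lav scene 234 [0.5508 0.1766 0.0768] [0.4917 0.1394 0.0302] [0.579  0.1845 0.1003]
plane dir [-0.99904468  0.0437005 ] 177.49534826667733
bar 675 [ 0.4665 -0.2929  0.1694] [ 0.4178 -0.3525  0.156 ] [ 0.5115 -0.2097  0.1899]
bar line [ 0.50552404 -0.8628125   0.4651227  -0.28859416] -59.633854
ends [ 0.41939229 -0.21054293] [ 0.49568073 -0.34074965]
top 11062 [ 0.5155 -0.3933  0.25  ] [ 0.3705 -0.4874  0.235 ] [ 0.6588 -0.2808  0.2601]
((0.5140239000320435, -0.39821088314056396), (0.2709296643733978, 0.12395118176937103), 29.631031036376953)
handle 310 [ 0.6438 -0.1779  0.1257] [ 0.6044 -0.2532  0.1184] [ 0.7082 -0.1531  0.133 ]
((0.6532353758811951, -0.21424317359924316), (0.0828266367316246, 0.1043298989534378), 17.836877822875977)
mark top 45 [ 0.6836 -0.1428  0.089 ] [ 0.6741 -0.1507  0.0803] [ 0.6917 -0.1345  0.0923]
mark scene 22 [ 0.6853 -0.1439  0.089 ] [ 0.6763 -0.155   0.0851] [ 0.6932 -0.1379  0.0941]
```

View pics/gate.png

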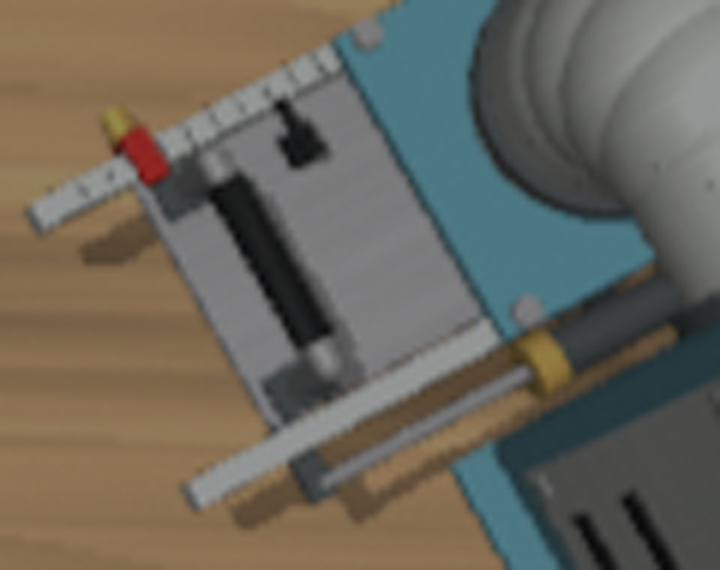

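```bash
python3 - <<'E'
from h import *
z=np.load("top.npz"); img,P=z["img"],z["P"]
a=np.radians(-60); X=np.array([np.cos(a),np.sin(a)]); Y=np.array([-X[1],X[0]])
O=np.array([.514024,-.398211])-.06*X+.05*Y
print("O",O)
c=arm.camera_model("top");K=np.array(c["mtx"]);T=np.linalg.inv(np.array(c["camera_from_world"]))
def ray(u,v,h):
    d=T[:3,:3]@np.array([(u-K[0,2])/K[0,0],(v-K[1,2])/K[1,1],1]); return (T[:3,3]+d*(h-T[2,3])/d[2])[:2]
hc=lambda p:np.round([(p-O)@X,(p-O)@Y],4)
for n,u,v,h in(("ptr",395+282/6,130+103/6,.088),("mark",395+143/6,130+153/6,.09),("handle",395+271/6,130+264/6,.129),("railL",395+40/6,130+215/6,.085),("railR",395+335/6,130+60/6,.085)):
    print(n,hc(ray(u,v,h)),ray(u,v,h).round(4),P[int(round(v)),int(round(u))].round(3))
H=np.stack([(P[...,:2]-O)@X,(P[...,:2]-O)@Y,P[...,2]],-1)
m=(H[...,1]>.09)&(H[...,1]<.23)&(H[...,0]>-.03)&(H[...,0]<.13)&(H[...,2]>.1); m[:90]=0
Q=H[m]
for y0 in np.arange(.09,.23,.02):
    q=Q[(Q[:,1]>=y0)&(Q[:,1]<y0+.02)]
    if len(q): print(round(y0,2),len(q),np.percentile(q[:,0],[1,99]).round(3),q[:,2].max().round(3), [ (zz,q[q[:,2]>zz][:,0].min().round(3)) for zz in (.12,.16,.2) if (q[:,2]>zz).any()])
m=(H[...,1]<.02)&(H[...,1]>-.1)&(H[...,0]>-.16)&(H[...,0]<-.01)&(H[...,2]>.15)&(H[...,2]<.2)
b=H[m]; print("bar",np.percentile(b,[1,50,99],axis=0).round(4).tolist(), np.polyfit(b[:,0],b[:,1],1))
# rack orientation
r=P[180:270,200:320].reshape(-1,3); r=r[(r[:,2]>.038)&(r[:,2]<.05)]; print("rack",cv2.minAreaRect(r[:,:2].astype(np.float32)))
s=arm.get_state(); print(arm.camera_model("wrist"))
E
```

```text
O [ 0.52732527 -0.32124948]
ptr [-0.0276  0.2164] [ 0.7009 -0.1891] [ 0.7   -0.188  0.092]
mark [-0.0771  0.2238] [ 0.6826 -0.1425] [ 0.682 -0.143  0.089]
handle [-0.0702  0.1685] [ 0.6381 -0.1762] [ 0.638 -0.176  0.13 ]
railL [-0.1161  0.2228] [ 0.6622 -0.1093] [ 0.662 -0.11   0.085]
railR [-0.0038  0.2208] [ 0.7167 -0.2076] [ 0.717 -0.208  0.086]
0.09 537 [0.017 0.095] 0.228 [(0.12, np.float64(0.016)), (0.16, np.float64(0.016)), (0.2, np.float64(0.022))]
0.11 517 [0.022 0.094] 0.223 [(0.12, np.float64(0.02)), (0.16, np.float64(0.02)), (0.2, np.float64(0.025))]
0.13 595 [0.023 0.094] 0.221 [(0.12, np.float64(0.022)), (0.16, np.float64(0.022)), (0.2, np.float64(0.028))]
0.15 611 [0.02  0.093] 0.216 [(0.12, np.float64(0.022)), (0.16, np.float64(0.022)), (0.2, np.float64(0.034))]
0.17 522 [0.019 0.088] 0.203 [(0.12, np.float64(0.022)), (0.16, np.float64(0.024)), (0.2, np.float64(0.049))]
0.19 299 [0.026 0.083] 0.185 [(0.12, np.float64(0.026)), (0.16, np.float64(0.033))]
0.21 17 [0.048 0.111] 0.116 []
bar [[-0.1486, -0.0445, 0.1633], [-0.0794, -0.0378, 0.1689], [-0.0111, -0.0323, 0.1813]] [-0.01282245 -0.0390714 ]
rack ((0.5424904823303223, 0.17742566764354706), (0.19647890329360962, 0.10858065634965897), 85.71759796142578)
{'mtx': array([[371.64829954,   0.        , 321.16630231],
       [  0.        , 371.64829954, 242.13200241],
       [  0.        ,   0.        ,   1.        ]]), 'mount': array([[ 9.61190049e-04, -9.66687423e-01, -2.55958010e-01,
         6.95344606e-02],
       [ 9.99999372e-01,  1.07673489e-03, -3.11287882e-04,
        -9.85626723e-04],
       [ 5.76517000e-04, -2.55957550e-01,  9.66687850e-01,
        -1.50495076e-01],
       [ 0.00000000e+00,  0.00000000e+00,  0.00000000e+00,
         1.00000000e+00]])}
```

Emit:
{"api": "move_arm", "payload": {"rows": "0 0 9.25 0 0 -0.048 0.04; 0 0 9.25 0 0 -0.048 0.04; 0 0 0 -0.0278 0.0524 0 0.04; 0 0 0 -0.0278 0.0524 0 0.04; 0 0 0 -0.0278 0.0524 0 0.04; 0 0 0 -0.0278 0.0524 0 0.04; 0 0 0 -0.0278 0.0524 0 0.04; 0 0 0 -0.0278 0.0524 0 0.04", "squeeze": 20}}

```text
t: 1.1
eef_pos: [0.3581, -0.3494, 0.3304]
ee_rot: [3.141, 0.0, 3.072]
force: [1.2, 0.0, -0.2]
width: 0.0402
gripper_force: 0.0
```

Emit:
{"api": "move_arm", "payload": {"rows": "0 0 0 -0.0278 0.0524 0 0.04; 0 0 0 -0.0278 0.0524 0 0.04; 0 0 0 -0.0114 0.0542 0 0.04; 0 0 0 -0.0114 0.0542 0 0.04; 0 0 0 -0.0114 0.0542 0 0.04; 0 0 0 -0.0114 0.0542 0 0.04; 0 0 0 -0.0114 0.0542 0 0.04; 0 0 0 -0.0114 0.0542 0 0.04"}}

```text
t: 2.1
eef_pos: [0.5109, 0.071, 0.3305]
ee_rot: [3.142, -0.0, 3.073]
force: [1.6, -1.1, 0.1]
width: 0.04
gripper_force: 0.0
```

Emit:
{"api": "move_arm", "payload": {"rows": "0 0 0 -0.0113 0.0535 0 0.04; 0 0 0 -0.0113 0.0535 0 0.04; 0 0 0 0 0 0.05 0.04; 0 0 0 0 0 0.05 0.04; 0 0 0 0 0 0.03 0.04; 0 0 0 0 0 0 0.04; 0 0 0 0 0 0 0.04"}}

```text
t: 2.98
eef_pos: [0.5416, 0.1747, 0.2019]
ee_rot: [3.141, 0.001, 3.073]
force: [-0.2, 0.7, -0.3]
width: 0.0399
gripper_force: 0.0
```

```bash
cat >> h.py <<'E'
from scipy.spatial.transform import Rotation as R
def wrist():
    s=arm.get_state(); img,d=arm.grab_frame("wrist"); c=arm.camera_model("wrist"); K=np.array(c["mtx"])
    v,u=np.mgrid[:480,:640]; x=(u-K[0,2])/K[0,0]; y=(v-K[1,2])/K[1,1]; r=np.hypot(x,y)+1e-9
    k=np.tan(np.minimum(r,1.5))/r; P=np.stack([x*k*d,y*k*d,d,np.ones_like(d)],-1)@np.array(c["mount"]).T
    P=P[...,:3]@R.from_euler("xyz",s["ee_rot"]).as_matrix().T+s["eef_pos"]; P[d==0]=np.nan
    return s,img,P
E
python3 - <<'E'
from h import *
s,img,P=wrist(); cv2.imwrite("pics/w1.png",img); np.savez("w1.npz",img=img,P=P); print(s["eef_pos"],s["ee_rot"])
h=cv2.cvtColor(img,cv2.COLOR_BGR2HSV); m=(h[...,0]>120)&(h[...,0]<150)&(h[...,1]>50)
Q=P[m]; Q=Q[(Q[:,2]>.03)&(abs(Q[:,0]-.54)<.06)&(abs(Q[:,1]-.176)<.025)]
print(len(Q),np.nanpercentile(Q,[1,50,99],axis=0).round(4).tolist())
t=Q[Q[:,2]>.09]; print(np.percentile(t,[2,50,98],axis=0).round(4).tolist(), cv2.minAreaRect(t[:,:2].astype(np.float32)))
E
```

```text
[0.5416437  0.17466606 0.20194093] [3.14103521e+00 1.45168116e-03 3.07273465e+00]
1393 [[0.5037, 0.1689, 0.0661], [0.5325, 0.1758, 0.0942], [0.5705, 0.1827, 0.0992]]
[[0.518, 0.1693, 0.0903], [0.538, 0.1754, 0.0961], [0.5618, 0.1813, 0.099]] ((0.5403214693069458, 0.1753334403038025), (0.011063866317272186, 0.048268064856529236), 85.79856872558594)
```

View pics/w1.png

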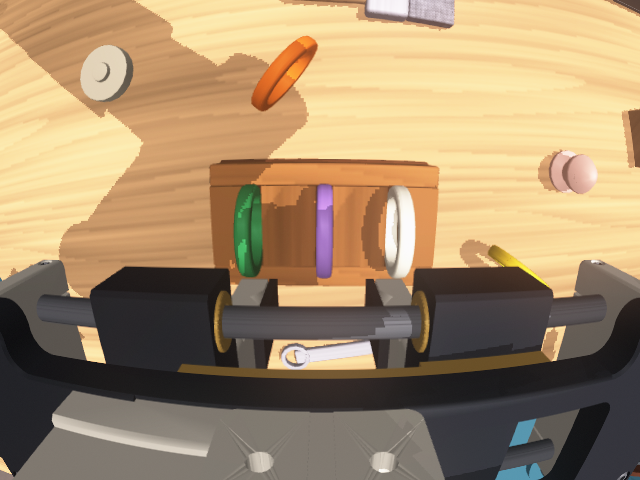

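The lavender ring is at (325,230), midway between the fingers at (265,320) and (385,320), and aligned with them. I'll descend and grip it.

Emit:
{"api": "move_arm", "payload": {"rows": "0 0 0 0.0013 0.001 0.04 0.04; 0 0 0 0 0 0.035 0.04; 0 0 0 0 0 0.027 0.04; 0 0 0 0 0 0 0.04; 0 0 0 0 0 0 0; 0 0 0 0 0 0 0; 0 0 0 0 0 0 0; 0 0 0 0 0 0 0", "squeeze": 25}}

```text
t: 4.03
eef_pos: [0.54, 0.1756, 0.0993]
ee_rot: [3.141, 0.001, 3.073]
force: [-0.4, -0.3, 3.4]
width: 0.0117
gripper_force: 25.0
```

Emit:
{"api": "move_arm", "payload": {"rows": "0 0 0 0 0 0 0; 0 0 0 0 0 -0.02 0; 0 0 0 0 0 -0.04 0; 0 0 0 0 0 -0.05 0; 0 0 0 0 0 -0.05 0; 0 0 0 0 0 -0.05 0; 0 0 0 0 0 0 0"}}

```text
t: 4.9
eef_pos: [0.5412, 0.1762, 0.3129]
ee_rot: [3.137, 0.006, 3.073]
force: [-0.3, 0.4, -1.9]
width: 0.0115
gripper_force: 25.0
```

Emit:
{"api": "move_arm", "payload": {"rows": "0 0 0 0.0139 -0.0461 0 0; 0 0 0 0.0139 -0.0461 0 0; 0 0 0 0.0139 -0.0461 0 0; 0 0 0 0.0139 -0.0461 0 0; 0 0 0 0.0139 -0.0461 0 0; 0 0 0 0.0139 -0.0461 0 0; 0 0 0 0.0139 -0.0461 0 0; 0 0 0 0.0139 -0.0461 0 0"}}

```text
t: 5.9
eef_pos: [0.4019, -0.1859, 0.3076]
ee_rot: [3.141, -0.001, 3.073]
force: [-0.3, -0.6, -1.4]
width: 0.0112
gripper_force: 25.0
```

Emit:
{"api": "move_arm", "payload": {"rows": "0 0 -8.5 0 0 0 0; 0 0 -8.5 0 0 0 0; 0 0 -8.5 0 0 0 0; 0 0 -8.5 0 0 0 0; 0 0 0 0 0 0.04 0; 0 0 0 0 0 0.04 0; 0 0 0 0 0 0.02 0; 0 0 0 0 0 0 0"}}

```text
t: 6.9
eef_pos: [0.4016, -0.1846, 0.2065]
ee_rot: [3.139, -0.004, -2.618]
force: [0.5, -0.3, -1.7]
width: 0.0115
gripper_force: 25.0
```

```bash
cat > see.py <<'E'
import sys
from h import *
n=sys.argv[1]
s,img,P=wrist(); cv2.imwrite(f"pics/{n}w.png",img); 
si,SP=cloud("scene"); cv2.imwrite(f"pics/{n}s.png",cv2.resize(si[100:320,100:320],None,fx=2.7,fy=2.7,interpolation=cv2.INTER_CUBIC))
ti,TP=cloud("top"); cv2.imwrite(f"pics/{n}t.png",cv2.resize(ti[130:330,390:590],None,fx=3,fy=3)) ; np.savez(n+".npz",w=img,WP=P,s=si,SP=SP,t=ti,TP=TP)
a=np.radians(-60); X=np.array([np.cos(a),np.sin(a)]); Y=np.array([-X[1],X[0]]); B=np.array([.4546,-.2708])
e=s["eef_pos"]; print("tcp in bar_mid",(e[:2]-B)@X,(e[:2]-B)@Y,e[2],"yaw",np.degrees(s["ee_rot"]))
for nm,I,C in(("w",img,P),("s",si,SP),("t",ti,TP)):
    h=cv2.cvtColor(I,cv2.COLOR_BGR2HSV); m=(h[...,0]>120)&(h[...,0]<150)&(h[...,1]>50)
    Q=C[m]; Q=np.stack([(Q[:,:2]-B)@X,(Q[:,:2]-B)@Y,Q[:,2]],-1); Q=Q[(abs(Q[:,:2])<.15).all(1)&(Q[:,2]>.08)&(abs(Q[:,1])<.06)]
    if len(Q)>5: print(nm,"lav",len(Q),np.percentile(Q,[2,50,98],axis=0).round(4).tolist())
    Q=np.stack([(C[...,:2]-B)@X,(C[...,:2]-B)@Y,C[...,2]],-1).reshape(-1,3)
    Q=Q[(abs(Q[:,1])<.02)&(Q[:,0]>-.045)&(Q[:,0]<.06)&(abs(Q[:,2]-.165)<.02)]
    if len(Q)>5: print(nm,"bar",len(Q),np.percentile(Q,[2,50,98],axis=0).round(4).tolist(),np.polyfit(Q[:,0],Q[:,1],1))
E
python3 see.py a
```

```text
tcp in bar_mid -0.10115837849362949 -0.002809346522052632 0.20646863355447445 yaw [ 179.83972648   -0.22157715 -149.97744132]
w lav 2600 [[-0.1062, -0.0403, 0.1735], [-0.1008, -0.0221, 0.199], [-0.095, 0.0224, 0.2064]]
w bar 2018 [[-0.0371, -0.0094, 0.1648], [0.0181, -0.0061, 0.1702], [0.058, 0.0014, 0.1724]] [ 0.03351626 -0.00601544]
s lav 159 [[-0.1077, -0.0327, 0.1402], [-0.103, 0.0215, 0.1799], [-0.0956, 0.0373, 0.2071]]
s bar 203 [[-0.0428, -0.0057, 0.1605], [0.008, 0.0009, 0.1677], [0.0575, 0.0058, 0.1725]] [-0.00530599  0.00065943]
t bar 37 [[0.0449, -0.004, 0.1625], [0.0537, 0.0016, 0.169], [0.0596, 0.0052, 0.1726]] [-0.29206329  0.01664652]
```

View pics/as.png

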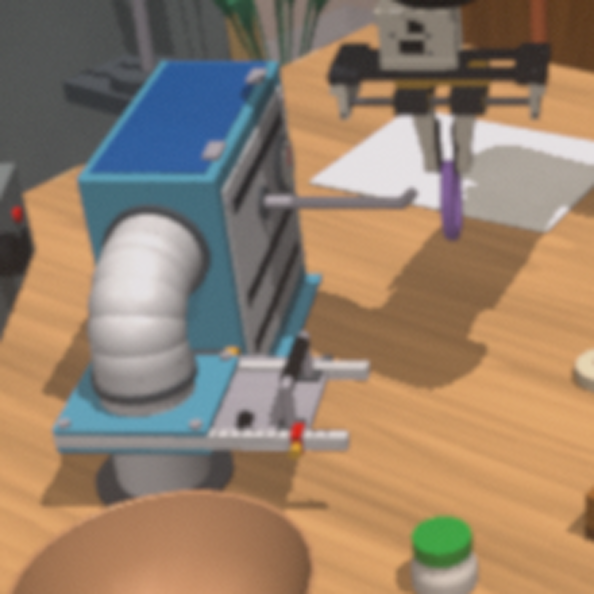

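The picture shows the ring (450,200) in front of the bent bar tip (410,195), at the right height. I'll slide it in along the bar.

Emit:
{"api": "move_arm", "payload": {"rows": "0 0 0 0 -0.012 0 0; 0 0 0 0 -0.012 0 0; 0 0 0 0 -0.012 0 0; 0 0 0 0 -0.012 0 0; 0 0 0 0 -0.012 0 0; 0 0 0 0 -0.011 0 0; 0 0 0 0 0 0 0"}}

```text
t: 7.92
eef_pos: [0.4391, -0.2469, 0.2083]
ee_rot: [3.141, -0.0, -2.618]
force: [0.3, 0.6, -1.5]
width: 0.0116
gripper_force: 25.0
```

Emit:
{"api": "move_arm", "payload": {"rows": "0 0 0 0 0 0.01 0; 0 0 0 0 0 0.008 0; 0 0 0 0 0 0.004 0; 0 0 0 0 0 0.002 0; 0 0 0 0 0 0 0; 0 0 0 0 0 0 0"}}

```text
t: 8.68
eef_pos: [0.439, -0.2463, 0.1848]
ee_rot: [-3.141, 0.0, -2.617]
force: [-0.7, 0.3, 0.3]
width: 0.0118
gripper_force: 25.0
```

```bash
python3 see.py b
```

```text
tcp in bar_mid -0.029071964970915836 -0.0012690785066946225 0.18480712466038102 yaw [-1.79982107e+02  1.80221970e-02 -1.49953684e+02]
w lav 2546 [[-0.0341, -0.0383, 0.1529], [-0.0285, -0.0199, 0.1774], [-0.0229, 0.0242, 0.1845]]
w bar 1574 [[-0.0422, -0.0195, 0.1652], [-0.0278, -0.0107, 0.1814], [0.0585, -0.0019, 0.1844]] [ 0.02905751 -0.01016682]
s lav 169 [[-0.0362, -0.0315, 0.1175], [-0.031, 0.0203, 0.157], [-0.0205, 0.0378, 0.1842]]
s bar 241 [[-0.0431, -0.0068, 0.1604], [-0.0016, 0.0015, 0.169], [0.057, 0.0186, 0.1839]] [-0.06737455  0.00275911]
```

View pics/bw.png

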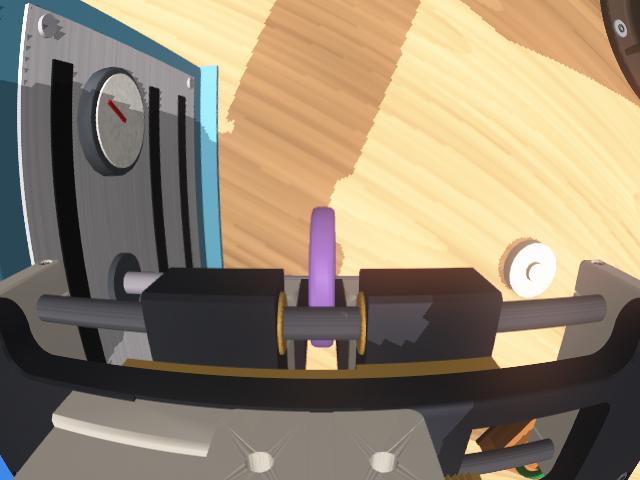

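The ring (322,280) is threaded on the bar, with its top about 4 mm above the hanging height. I'll lower it and release.

Emit:
{"api": "move_arm", "payload": {"rows": "0 0 0 0 0 0.002 0; 0 0 0 0 0 0.001 0; 0 0 0 0 0 0.001 0; 0 0 0 0 0 0 0; 0 0 0 0 0 0 0"}}

```text
t: 9.45
eef_pos: [0.4388, -0.2463, 0.1813]
ee_rot: [-3.141, 0.0, -2.617]
force: [-1.9, 1.7, 6.1]
width: 0.0116
gripper_force: 25.0
```

Emit:
{"api": "move_arm", "payload": {"rows": "0 0 0 0 0 -0.001 0.0116; 0 0 0 0 0 0 0.016; 0 0 0 0 0 0 0.022; 0 0 0 0 0 0 0.03; 0 0 0 0 0 0 0.04; 0 0 0 0 0 0 0.04"}}

```text
t: 10.2
eef_pos: [0.4418, -0.2489, 0.1837]
ee_rot: [-3.134, 0.002, -2.616]
force: [5.0, -13.7, 2.2]
width: 0.0391
gripper_force: 6.1
```

Emit:
{"api": "move_arm", "payload": {"rows": "0 0 0 0 0 -0.01 0.04; 0 0 0 0 0 -0.02 0.04; 0 0 0 0 0 -0.04 0.04; 0 0 0 0 0 -0.04 0.04; 0 0 0 0 0 -0.02 0.04; 0 0 0 0 0 0 0.04; 0 0 0 0 0 0 0.04; 0 0 0 0 0 0 0.04"}}

```text
t: 11.2
eef_pos: [0.4384, -0.246, 0.3105]
ee_rot: [3.14, -0.001, -2.617]
force: [0.0, -0.0, -0.3]
width: 0.0402
gripper_force: 0.0
```

```bash
python3 see.py c
```

```text
tcp in bar_mid -0.029561488523113296 -0.0016958213983020085 0.31052797818100075 yaw [ 1.79923624e+02 -7.38633722e-02 -1.49960311e+02]
w lav 1096 [[-0.0335, -0.0378, 0.1555], [-0.028, -0.0103, 0.1762], [-0.0232, 0.0235, 0.1808]]
w bar 2270 [[-0.0426, -0.0175, 0.1664], [-0.0079, -0.0043, 0.1711], [0.0574, 0.0164, 0.1804]] [-0.02939379 -0.00346582]
s lav 169 [[-0.0361, -0.0322, 0.1133], [-0.0306, 0.0215, 0.1532], [-0.0248, 0.0367, 0.1804]]
s bar 224 [[-0.0426, -0.0108, 0.1595], [0.0026, 0.0011, 0.1686], [0.0566, 0.0166, 0.1798]] [-0.04174243  0.00156446]
```

View pics/cs.png

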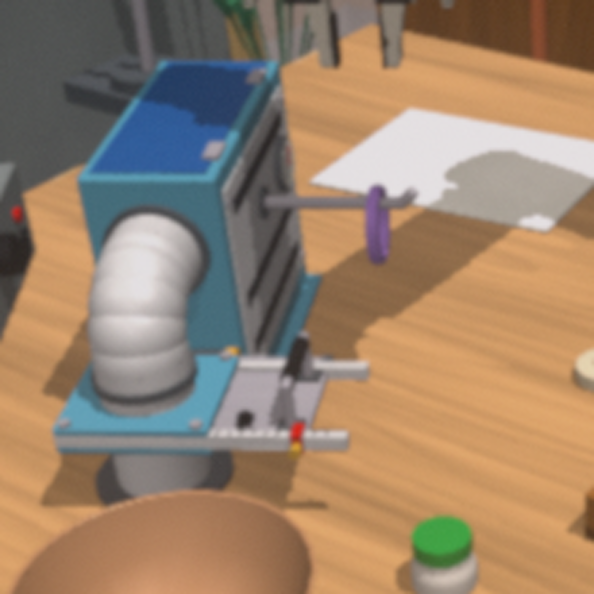

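The bangle hangs on the bar at (377,225), and its measured top of 0.180 is as expected. I'll go to the gate handle, tilting 15° to keep the gripper body clear of the duct.

Emit:
{"api": "move_arm", "payload": {"rows": "0 0 0 -0.052 -0.0103 0 0.036; 0 0 0 -0.052 -0.0103 0 0.036; 0 0 0 -0.052 -0.0103 0 0.036; 0 0 0 -0.052 -0.0103 0 0.036; 7.5 0 0 0 0 0 0.036; 7.5 0 0 0 0 0 0.036; 0 0 0 0 0.0119 0.0444 0.036; 0 0 0 0 0 0 0.036"}}

```text
t: 12.35
eef_pos: [0.6372, -0.1774, 0.262]
ee_rot: [-2.883, -0.006, -2.617]
force: [0.1, -0.2, 0.6]
width: 0.0362
gripper_force: 0.0
```

```bash
python3 - <<'E'
from h import *
s,img,P=wrist(); cv2.imwrite("pics/dw.png",img)
a=np.radians(-60); X=np.array([np.cos(a),np.sin(a)]); Y=np.array([-X[1],X[0]]); O=np.array([.5273,-.3212])
e=s["eef_pos"]; print((e[:2]-O)@X,(e[:2]-O)@Y,e[2],np.degrees(s["ee_rot"]))
H=np.stack([(P[...,:2]-O)@X,(P[...,:2]-O)@Y,P[...,2]],-1).reshape(-1,3)
q=H[(abs(H[:,0]+.07)<.03)&(abs(H[:,1]-.1685)<.028)&(H[:,2]>.118)&(H[:,2]<.14)]; print(len(q),np.percentile(q,[2,50,98],axis=0).round(4).tolist() if len(q) else 0)
E
```

```text
-0.06958798520370765 0.16706369465863846 0.26195222686739467 [-165.20166617   -0.35732962 -149.94036179]
1167 [[-0.0734, 0.1418, 0.1231], [-0.0677, 0.1674, 0.1283], [-0.0608, 0.1952, 0.1303]]
```

View pics/dw.png

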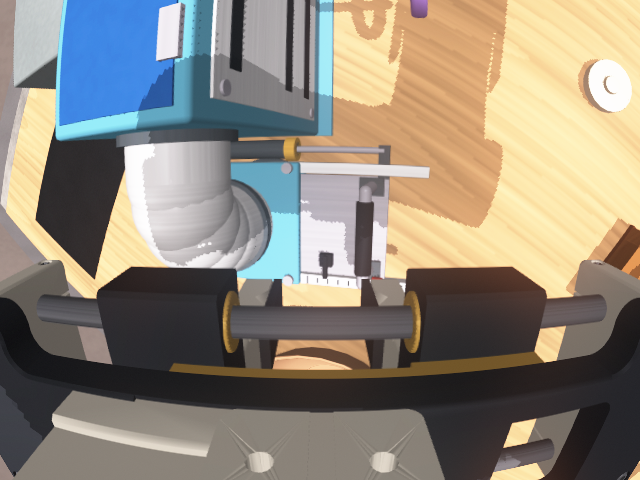

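The handle is at (365,235), under the gap between the fingers, as the measurement confirms. I'll descend and grip.

Emit:
{"api": "move_arm", "payload": {"rows": "0 0 0 0 0.009 0.035 0.036; 0 0 0 0 0.009 0.035 0.036; 0 0 0 0 0.009 0.035 0.036; 0 0 0 0 0.009 0.036 0.036; 0 0 0 0 0 0 0.036; 0 0 0 0 0 0 0.036"}}

```text
t: 13.15
eef_pos: [0.6422, -0.1796, 0.1225]
ee_rot: [-2.878, 0.002, -2.617]
force: [-0.5, 0.3, -1.1]
width: 0.0359
gripper_force: 0.0
```

Emit:
{"api": "move_arm", "payload": {"rows": "0 0 0 0 0 0 0; 0 0 0 0 0 0 0; 0 0 0 0 0 0 0; 0 0 0 0 0 0 0; 0 0 0 0 0 0 0; 0 0 0 0 0 0 0", "squeeze": 45}}

```text
t: 13.9
eef_pos: [0.6404, -0.1785, 0.1208]
ee_rot: [-2.88, 0.001, -2.617]
force: [-3.6, 7.4, 4.6]
width: 0.0129
gripper_force: 45.0
```

Emit:
{"api": "move_arm", "payload": {"rows": "0 0 0 0 0.0077 -0.0021 0; 0 0 0 0 0.0077 -0.0021 0; 0 0 0 0 0.0077 -0.0021 0; 0 0 0 0 0.0077 -0.0021 0; 0 0 0 0 0.0077 -0.0021 0; 0 0 0 0 0.0048 -0.0013 0; 0 0 0 0 0 0 0; 0 0 0 0 0 0 0"}}

```text
t: 14.9
eef_pos: [0.6191, -0.1409, 0.1209]
ee_rot: [-2.878, 0.001, -2.617]
force: [7.6, -9.9, -5.8]
width: 0.0129
gripper_force: 45.0
```

```bash
python3 - <<'E'
from h import *
s,img,P=wrist(); ti,_=cloud("top"); si,_=cloud("scene")
cr=lambda I,x,y,w,h,f:cv2.resize(I[y:y+h,x:x+w],None,fx=f,fy=f,interpolation=cv2.INTER_CUBIC)
o=np.full((600,800,3),0,np.uint8)
o[:300,:400]=cr(ti,400,130,80,60,5); o[:300,400:]=cr(si,170,215,80,60,5); o[300:,:400]=cv2.resize(img,(400,300)); o[300:,400:]=cv2.resize(ti[80:320,330:640],(400,300))
cv2.imwrite("pics/e.png",o)
X=np.array([.5,-.866]); e=s["eef_pos"]; print("hood x",(e[:2]-[.5273,-.3212])@X,e,s["force"],s["width"])
E
```

```text
hood x -0.11021754784575732 [ 0.61907549 -0.14093984  0.12085949] [ 7.63046486 -9.91728433 -5.76954669] 0.012855778690121647
```

View pics/e.png

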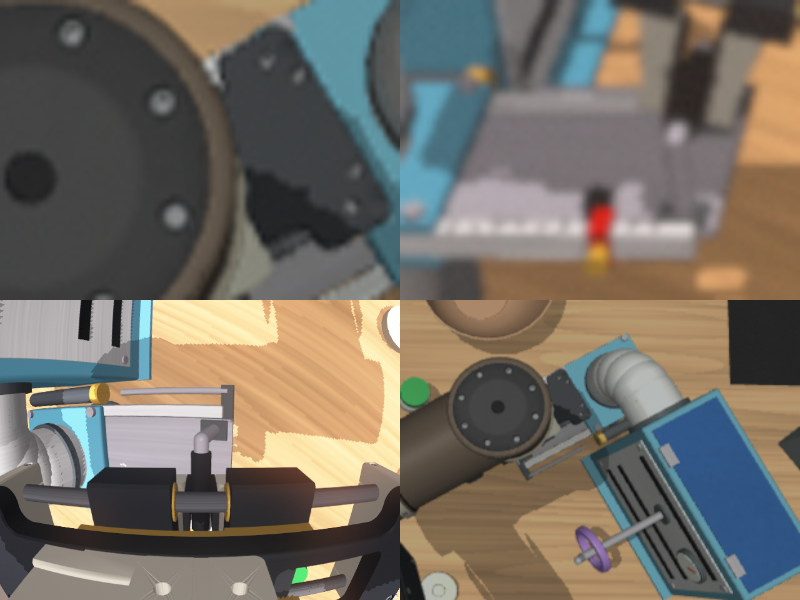

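```bash
python3 - <<'E'
from h import *
a=np.radians(-60); X=np.array([np.cos(a),np.sin(a)]); Y=np.array([-X[1],X[0]]); O=np.array([.5273,-.3212])
c=arm.camera_model("scene");K=np.array(c["mtx"]);T=np.linalg.inv(np.array(c["camera_from_world"]))
def an(I,C,n):
    h=cv2.cvtColor(I,cv2.COLOR_BGR2HSV); H=np.stack([(C[...,:2]-O)@X,(C[...,:2]-O)@Y,C[...,2]],-1)
    reg=(H[...,1]>.18)&(H[...,1]<.235)&(H[...,0]>-.12)&(H[...,0]<0)&(H[...,2]>.07)&(H[...,2]<.11)
    red=((h[...,0]<8)|(h[...,0]>172))&(h[...,1]>140)&reg; blk=(h[...,2]<70)&reg
    for nm,m in(("red",red),("blk",blk)):
        k,l,st,ce=cv2.connectedComponentsWithStats(m.astype(np.uint8))
        for i in range(1,k):
            if st[i,4]>4: q=H[l==i]; print(n,nm,st[i,4],ce[i].round(1),np.median(q,0).round(4),q[:,0].min().round(4),q[:,0].max().round(4))
z=np.load("scene.npz"); an(z["img"],z["P"],"scene0")
z=np.load("top.npz"); an(z["img"],z["P"],"top0")
I,C=cloud("scene"); an(I,C,"scene1")
E
```

```text
scene0 red 22 [209.4 259.6] [-0.0753  0.2262  0.089 ] -0.0797 -0.0693
scene0 blk 14 [190.3 254.8] [-0.0292  0.2072  0.0901] -0.0325 -0.0244
top0 red 45 [418.6 155.6] [-0.0771  0.2238  0.089 ] -0.0815 -0.0723
top0 blk 51 [444.3 152.7] [-0.0287  0.2034  0.0876] -0.0338 -0.0231
top0 blk 58 [424.9 161.4] [-0.0717  0.2072  0.0854] -0.0789 -0.0618
scene1 red 27 [209.3 259. ] [-0.0747  0.2215  0.0898] -0.0797 -0.0699
scene1 blk 7 [208.9 253.7] [-0.0692  0.2033  0.0888] -0.073 -0.0654
```

Emit:
{"api": "move_arm", "payload": {"rows": "0 0 0 0 0.0024 -0.0007 0; 0 0 0 0 0.0024 -0.0006 0; 0 0 0 0 0 0 0; 0 0 0 0 0 0 0"}}

```text
t: 15.6
eef_pos: [0.6167, -0.1367, 0.1209]
ee_rot: [-2.878, 0.001, -2.617]
force: [9.4, -9.9, -5.4]
width: 0.0129
gripper_force: 45.0
```

```bash
python3 - <<'E'
from h import *
a=np.radians(-60); X=np.array([np.cos(a),np.sin(a)]); Y=np.array([-X[1],X[0]]); O=np.array([.5273,-.3212])
def an(I,C,n):
    h=cv2.cvtColor(I,cv2.COLOR_BGR2HSV); H=np.stack([(C[...,:2]-O)@X,(C[...,:2]-O)@Y,C[...,2]],-1)
    reg=(H[...,1]>.18)&(H[...,1]<.235)&(H[...,0]>-.12)&(H[...,0]<0)&(H[...,2]>.07)&(H[...,2]<.11)
    red=((h[...,0]<8)|(h[...,0]>172))&(h[...,1]>140)&reg; blk=(h[...,2]<70)&reg
    for nm,m in(("red",red),("blk",blk)):
        k,l,st,ce=cv2.connectedComponentsWithStats(m.astype(np.uint8))
        for i in range(1,k):
            if st[i,4]>4: q=H[l==i]; print(n,nm,st[i,4],ce[i].round(1),np.median(q,0).round(4),q[:,0].min().round(4),q[:,0].max().round(4))
s=arm.get_state(); print((s["eef_pos"][:2]-O)@X,s["eef_pos"],s["force"],s["gripper_force"],s["width"])
I,C=cloud("scene"); an(I,C,"scene2")
c=arm.camera_model("scene");M=np.array(c["camera_from_world"]);K=np.array(c["mtx"])
ox,oy,f=180,232,12
o=cv2.resize(I[oy:oy+45,ox:ox+60],None,fx=f,fy=f,interpolation=cv2.INTER_CUBIC)
def pr(x,y,z):
    p=O+x*X+y*Y; q=K@(M@np.array([*p,z,1]))[:3]; return int((q[0]/q[2]-ox+.5)*f),int((q[1]/q[2]-oy+.5)*f)
for x in np.arange(-.11,0,.01): cv2.line(o,pr(x,.19,.088),pr(x,.215,.088),(0,255,255),1)
cv2.imwrite("pics/f.png",o)
E
```

```text
-0.11508670543449276 [ 0.61667833 -0.13670672  0.12087384] [ 9.38735441 -9.93288105 -5.3973545 ] 45.002140402793884 0.012872745298122412
scene2 red 24 [209.7 259.2] [-0.0753  0.2244  0.0893] -0.0801 -0.0723
scene2 blk 10 [211.5 254.2] [-0.0766  0.2039  0.0895] -0.0798 -0.0718
```

View pics/f.png

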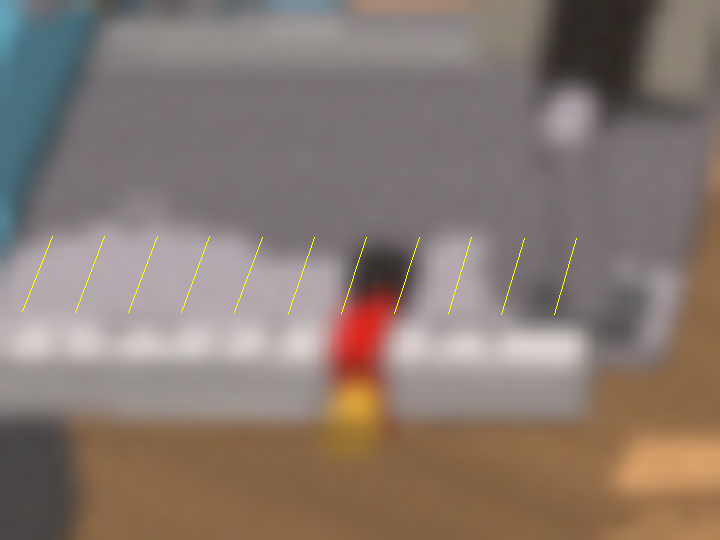

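The black pointer (385,270), carried along the hood's y lines, meets the red marker's centre (362,335) to within about 1 mm. I'll hold it there and hand in.

Emit:
{"api": "move_arm", "payload": {"rows": "0 0 0 0 0 0 0; 0 0 0 0 0 0 0; 0 0 0 0 0 0 0; 0 0 0 0 0 0 0; 0 0 0 0 0 0 0; 0 0 0 0 0 0 0; 0 0 0 0 0 0 0; 0 0 0 0 0 0 0"}}

```text
t: 16.65
eef_pos: [0.6167, -0.1367, 0.1209]
ee_rot: [-2.878, 0.001, -2.617]
force: [9.4, -9.6, -5.7]
width: 0.0127
gripper_force: 45.0
```

```bash
python3 -c "
from station import arm
print(arm.job_done())"
```

```text
the job is handed in; nothing more can be done
None
```

The job is handed in at about 17 s, verdict not shown: the lavender bangle was seen hanging freely on the bar, and the gripper is holding the gate with its pointer within about 1 mm of the red marker by camera.

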